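# Find the tin that rattles

### The arm

A 6-joint arm with a two-finger parallel gripper is mounted at the origin on the work surface. World frame = base frame: x ahead of the robot, y to its left, z up, the work surface at z = 0. Lengths are in m, angles in rad, forces in N, time in s.
With the tool pointing down it reaches from about 0.3 to 0.775 m from the base axis. Payload 14.6 kg.
Tool frame: the origin (TCP) lies on the front face of the gripper's body, between the roots of the fingers; the fingertips stand 97 mm ahead of it and the grasp point (between the pads) lies 78 mm ahead of it; z points along the fingers, x is the direction in which the jaws open and shut, and the axes are right-handed (so a half turn about z gives the same grasp; the last joint's range is limited). The gripper opens to 94 mm and grips with 3 to 60 N. Pads are 16 mm wide; open, the fingers measure 119 mm over their backs; the gripper's body (75 mm by 177 mm) begins 78 mm behind the grasp point.
Start: joints at [-1.402, 0.3, 1.521, -0, 1.321, -0.067], TCP at [0.128, -0.535, 0.303] pointing down, gripper open.
Joint ranges: [-3.03, 3.03], [-0.79, 2.21], [0.23, 2.52], [-1.04, 4.18], [0, 3.07], [-2.55, 2.55]. Speed limits (rad/s): [2.22, 2.22, 2.57, 3.14, 3.14, 3.14].

### API

Orientations are given as [roll, pitch, yaw] about the fixed x, y, z axes, in that order (R = Rz(yaw) Ry(pitch) Rx(roll)).
In Python, from station import sensors, camera, ctrl gives the robot as it stands.
- The arm moves only by the tool move_arm, never from a script. Its argument "rows" is text: rows parted by semicolons, each of 6 numbers parted by spaces: the shift along the tool's x, y, z in mm, then the turn, a rotation vector about the tool's x, y, z in rad. In form: x y z wx wy wz; .... A call has 1 to 20 rows; each row shifts and turns the pose as measured when the row begins, along the tool's axes as they then stand; what a row does not reach is not made up. A row lasts 1/8 s, in which the tool goes at most 62.5 mm and 10.7 degrees, less where a joint would pass 70% of its speed; a pose out of reach is approached as far as the arm can. A call with a gripper value outside its range is refused whole. "grip" is the opening, from -1 (shut) to 1 (fully open), set as the call begins (left out, the last holds). The fingers move at their own pace and stop on an object; "newtons" is the grip in N (left out, the last holds). Time passes only in rows, so rows that do not move let the fingers close. It gives the time, the measured TCP pose, the force and the opening at its end, in the units of the state.
- sensors.get_obs(): the state, without advancing time (a new reading comes with each control period).
- camera(name): name is "scene" or "top" or "wrist"; returns a dict with "color" (420x560x3 uint8, blue, green, red), "z_map" (420x560 float32, m along the optical axis (not along the pixel's ray), 0 where there is no reading), "mtx" (3x3 intrinsics, pixels), "position" and "attitude" of the camera in the world; the wrist camera has in their place "hand_eye" (4x4, takes a point from camera to tool coordinates, whose origin is the TCP and whose axes are the tool frame's). Camera axes: x right, y down, z forward; pixel columns grow to the right and rows downward; lengths in m; the calibration is good to about 2 mm. The wrist camera is an equidistant fisheye: a pixel r from the principal point sees the ray r / f radians off the axis. A picture is of the moment at which its call begins: read the wrist's pose just before it.
- ctrl.hand_in(): hands the job in, once; it reports no verdict.
The state is a dict: "time_s": time; "qpos": joint angles; "joint_vel": joint speeds; "tau": joint torques, N m; "ee_pos": TCP position; "eef_rot": TCP orientation; "force": force on the tool from outside, world axes, zero at the start; "moment": the same for the moment, N m; "grip_width": finger opening in m.
Only numpy, scipy, OpenCV 4.12 (cv2) and the standard library are available. Lean on these libraries where they do the work, as an engineer would, in place of code of your own. Each camera call takes 0.05 s, during which the arm holds its last target.

### The job

One of the three sealed parts tins has a loose valve ball inside: pick up and briskly shake or rock the red, then the yellow, then the green tin, gripping gently (no more than about 60 N, they dent) and setting each back upright on the bench without dropping it, and work out which one rattles. Then hold out the rattling tin, upright and still, 10 to 25 cm above the teal hand-over tray at the far side, and finish while still holding it there. Leave the other two tins standing upright on the bench and everything else on the bench where it is.

Things in the scene. Friction and masses are not known exactly. Their poses are not given: they have to be found in the camera images.
- tin_red: sealed aluminium tin, red lid, 120 long (own x) x 52 wide (own y) x 50 mm tall, 0.16-0.64 kg at random, so weight tells nothing. Origin: centre of underside, z up. Grip across the width, about 30 mm up. One tin, drawn anew each time, hides a 134 g steel ball, 32 mm across, that rolls 40 mm either way from the middle along the length and knocks on the ends; the others hold nothing loose
- tin_yellow: sealed aluminium tin, yellow lid, 120 long (own x) x 52 wide (own y) x 50 mm tall, 0.16-0.64 kg at random, so weight tells nothing. Origin: centre of underside, z up. Grip across the width, about 30 mm up. One tin, drawn anew each time, hides a 134 g steel ball, 32 mm across, that rolls 40 mm either way from the middle along the length and knocks on the ends; the others hold nothing loose
- tin_green: sealed aluminium tin, green lid, 120 long (own x) x 52 wide (own y) x 50 mm tall, 0.16-0.64 kg at random, so weight tells nothing. Origin: centre of underside, z up. Grip across the width, about 30 mm up. One tin, drawn anew each time, hides a 134 g steel ball, 32 mm across, that rolls 40 mm either way from the middle along the length and knocks on the ends; the others hold nothing loose
- tray_mid (a point): centre of the underside of the hand-over tray, on the bench at its far side: shallow teal square tray, 130 x 130 mm, rim 14 mm tall, fixed, empty
- bottle: amber glass reagent bottle with teal cap, 60 mm across, 140 mm tall; a bystander, to be left alone; origin: centre of its underside
- beaker: empty clear beaker, 70 mm across, 85 mm tall; a bystander, to be left alone; origin: centre of its underside
- jar: clear jar with white cap, 60 mm across, 75 mm tall; a bystander, to be left alone; origin: centre of its underside
- screwdriver: screwdriver lying on the bench; a bystander, to be left alone; origin near its middle
- collar: teal ring, 60 mm across, 18 mm tall; a bystander, to be left alone; origin: centre of its underside
- spacer: steel ring, 48 mm across, 22 mm tall; a bystander, to be left alone; origin: centre of its underside
There are look-alikes about, which are no part of the job. Leave any purple look-alike of the tin_green alone. Leave any blue look-alike of the tin_red alone.

How it is judged:
By the outcome, as a careful person would: the job done as asked, in the order asked, and still so for the second after the job is handed in, while the arm keeps its last pose, push and grip.
It also fails if it takes over 72 s, if anything falls off the work surface, if the arm or the gripper's body presses on something with over 40 N, if the wrist force passes 120 N, or if a joint passes its speed limit or range.

## Working session

There is one attempt and no reset: what is moved stays moved. The work goes in short steps, Python scripts to look and compute and a tool call to move; the robot and the scene stay as the last step left them, time stands still between calls to the robot, and variables do not carry over. Pictures are saved under pics/ and viewed, and the job is handed in when it is done.

Besides the shell and the picture viewer there is one more tool, called after ">>>" in YAML: its name, and indented under it one key for each argument. move_arm: Moves the arm, as the interface text tells. Its arguments: {"type":"object","properties":{"rows":{"type":"string"},"grip":{"type":"number"},"newtons":{"type":"number"}},"required":["rows"]}

```bash
ls; mkdir -p pics
python3 - <<'E'
from station import sensors, camera, ctrl
import cv2
o=sensors.get_obs(); print(o)
for n in ("top","scene"):
    c=camera(n); cv2.imwrite(f"pics/{n}0.png",c["color"]); print(n,c["mtx"],c["position"],c["attitude"])
E
```

```text
pics
{'time_s': 0.0, 'qpos': array([-1.40160472e+00,  3.00497216e-01,  1.52157123e+00, -1.44474673e-05,
        1.32071192e+00, -6.65848458e-02]), 'joint_vel': array([-0.00061214,  0.00184916, -0.00098211, -0.0018887 , -0.00188997,
       -0.00074057]), 'tau': array([-3.75242062e-04, -5.31805801e+01, -3.52741671e+01,  7.08246650e-02,
        2.43152253e-02, -5.69279723e-05]), 'ee_pos': array([ 0.12845688, -0.53463674,  0.30207611]), 'eef_rot': array([-3.14152759e+00,  1.18601374e-03, -1.33501626e+00]), 'force': array([-0.49321022, -0.07833758,  0.12578554]), 'moment': array([-0.0057494 ,  0.01817957,  0.020971  ]), 'grip_width': 0.0939758188114244}
top [[471.2705147    0.         279.55029299]
 [  0.         471.2705147  202.89127613]
 [  0.           0.           1.        ]] [0.32723879 0.02642322 1.11522448] [-2.99051171 -0.02201677 -1.54850695]
scene [[480.02458663   0.         284.7599673 ]
 [  0.         480.02458663 214.84760057]
 [  0.           0.           1.        ]] [1.31764294 0.60994193 0.82288195] [-2.23231094 -0.0111053   2.20316766]
```

View pics/top0.png

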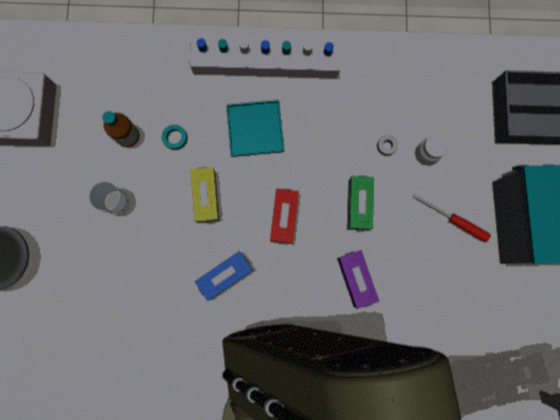

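View pics/scene0.png

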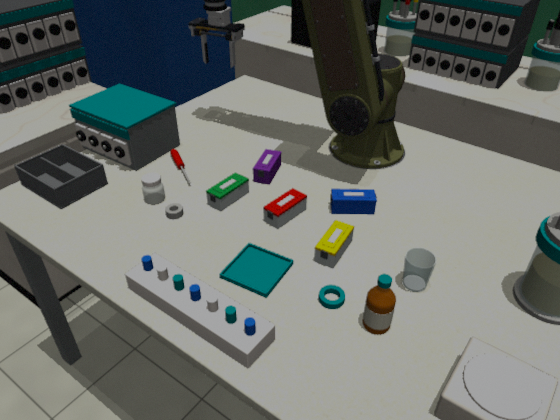

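The top view shows yellow at (204,194), red at (285,216), green at (361,203) and the tray at (255,128). The look-alikes are blue at (225,276) and purple at (358,279). Next I'll work out their positions.

```bash
cat > h.py <<'E'
import numpy as np, cv2
from scipy.spatial.transform import Rotation as R
from station import sensors, camera, ctrl
def rays(c,px,z):
    px=np.atleast_2d(np.array(px,float))
    d=np.c_[(px[:,0]-c["mtx"][0,2])/c["mtx"][0,0],(px[:,1]-c["mtx"][1,2])/c["mtx"][1,1],np.ones(len(px))]
    d=d@R.from_euler('xyz',c["attitude"]).as_matrix().T
    p=np.array(c["position"]); return p+d*((z-p[2])/d[:,2])[:,None]
HUE={'red':[(0,6),(174,180)],'yellow':[(22,35)],'green':[(50,75)],'blue':[(105,122)],'purple':[(125,150)],'teal':[(80,98)]}
def mask(img,col):
    h=cv2.cvtColor(img,cv2.COLOR_BGR2HSV); m=0
    for a,b in HUE[col]: m=m|cv2.inRange(h,(a,110,50),(b,255,255))
    return m
def find(c,col,near,z,rad=45):
    m=mask(c["color"],col); n,l,s,ce=cv2.connectedComponentsWithStats(m)
    best=max((i for i in range(1,n) if np.hypot(*(ce[i]-near))<rad),key=lambda i:s[i,4])
    ct=max(cv2.findContours((l==best).astype(np.uint8),cv2.RETR_EXTERNAL,cv2.CHAIN_APPROX_NONE)[0],key=cv2.contourArea)
    w=rays(c,ct[:,0,:],z)[:,:2]
    r=cv2.minAreaRect((w*1000).astype(np.float32)); b=cv2.boxPoints(r)
    e=b[1]-b[0],b[2]-b[1]; L=max(e,key=np.linalg.norm)
    return np.array(r[0])/1000,np.degrees(np.arctan2(L[1],L[0]))%180,r[1]
E
python3 - <<'E'
from h import *
c=camera("top"); s=camera("scene")
for col,n,n2 in [('red',(285,216),(286,205)),('yellow',(204,194),(335,240)),('green',(361,203),(228,188)),('blue',(225,276),(353,200)),('purple',(358,279),(267,163))]:
    print(col,find(c,col,n,.05)); 
    try: print('  scene',find(s,col,n2,.05))
    except Exception as e: print(e)
print(find(c,'teal',(255,128),.014),find(s,'teal',(257,269),.014))
Z=c["z_map"]
for n,z in [('bottle',.14),]: pass
for nm,px,z in [('bottlecap',(110,118),.14),('collar',(174,137),.018),('beaker',(104,196),.085),('spacer',(387,146),.022),('jar',(433,146),.075),('sdtip',(415,196),.01),('rack',(265,60),.04)]: print(nm,rays(c,px,z),)
E
```

```text
red (array([ 0.46157736, -0.00449232]), np.float32(174.68858), (52.079742431640625, 121.51982116699219))
  scene (array([ 0.46403217, -0.00395149]), np.float32(174.40526), (58.15372848510742, 124.79378509521484))
yellow (array([0.50623782, 0.17946181]), np.float32(7.288602), (122.2634048461914, 53.30459976196289))
  scene (array([0.5088519 , 0.18095682]), np.float32(7.5343266), (126.6434326171875, 55.707183837890625))
green (array([ 0.49633487, -0.18067714]), np.float32(178.36035), (52.54075241088867, 120.3741455078125))
  scene (array([ 0.49925894, -0.18096526]), np.float32(178.77657), (57.010982513427734, 123.21101379394531))
blue (array([0.32297437, 0.12810814]), np.float32(125.878944), (52.65657424926758, 121.38432312011719))
  scene (array([0.34772852, 0.14213895]), np.float32(127.055954), (110.87454986572266, 127.49369812011719))
purple (array([ 0.32236191, -0.17366452]), np.float32(19.375895), (120.32579803466797, 53.02122497558594))
  scene (array([ 0.35136533, -0.1612141 ]), np.float32(24.692652), (184.61688232421875, 60.410919189453125))
(array([0.67882996, 0.07014435]), np.float32(6.9932723), (129.5320281982422, 127.30587768554688)) (array([0.68238354, 0.07204367]), np.float32(6.985), (137.61221313476562, 134.23904418945312))
bottlecap [[0.65020023 0.37433529 0.14      ]]
collar [[0.64790201 0.2622846  0.018     ]]
beaker [[0.49000955 0.3934858  0.085     ]]
spacer [[ 0.63910488 -0.24907626  0.022     ]]
jar [[ 0.62699687 -0.34168498  0.075     ]]
sdtip [[ 0.52103429 -0.31795117  0.01      ]]
rack [[0.84001395 0.04937701 0.04      ]]
```

```bash
cat > d.py <<'E'
import sys
from h import *
def delta(p,yaw):
    o=sensors.get_obs(); Rc=R.from_euler('xyz',o["eef_rot"]); Rt=R.from_euler('xyz',[np.pi,0,yaw])
    rv=(Rc.inv()*Rt).as_rotvec()
    print("rot",rv.round(4)," shift after turn mm",(Rt.inv().apply(np.array(p)-o["ee_pos"])*1000).round(1)," shift before turn",(Rc.inv().apply(np.array(p)-o["ee_pos"])*1000).round(1))
a=list(map(float,sys.argv[1:])); delta(a[:3],np.radians(a[3]))
E
python3 d.py .462 -.004 .25 -95.4
```

```text
rot [1.000e-04 6.000e-04 3.301e-01]  shift after turn mm [-559.7 -282.1   52.3]  shift before turn [-438.1 -448.3   52.6]
```

>>> move_arm:
  rows: "0 0 0 0 0 0.165; 0 0 0 0 0 0.165; -50 -25 4.5 0 0 0; -50 -25 4.5 0 0 0; -50 -25 4.5 0 0 0; -50 -25 4.5 0 0 0; -50 -25 4.5 0 0 0; -50 -25 4.5 0 0 0; -50 -25 4.5 0 0 0; -50 -25 4.5 0 0 0; -50 -25 4.5 0 0 0; -50 -25 4.5 0 0 0; -50 -25 4.5 0 0 0; 0 0 0 0 0 0"
  grip: 1
  newtons: 45

```text
time_s: 1.95
ee_pos: [0.4684, 0.0006, 0.2512]
eef_rot: [-3.14, 0.001, -1.678]
force: [-0.1, -0.2, -0.7]
grip_width: 0.0937
```

```bash
python3 d.py .462 -.004 .25 -95.4
```

```text
rot [-0.0017  0.0011 -0.0131]  shift after turn mm [5.2 5.9 1.2]  shift before turn [5.3 5.8 1.2]
```

>>> move_arm:
  rows: "5 6 0 0 0 -0.013; 0 0 40 0 0 0; 0 0 40 0 0 0; 0 0 35 0 0 0; 0 0 20 0 0 0; 0 0 8 0 0 0; 0 0 0 0 0 0"

```text
time_s: 2.82
ee_pos: [0.458, -0.0119, 0.1068]
eef_rot: [-3.137, 0.0, -1.67]
force: [0.4, -0.5, -0.5]
grip_width: 0.0937
```

```bash
python3 d.py .462 -.004 .108 -95.4
python3 - <<'E'
from h import *
c=camera("wrist"); cv2.imwrite("pics/w1.png",c["color"])
E
```

```text
rot [-0.0048  0.0003 -0.0054]  shift after turn mm [-8.2 -3.2 -1.2]  shift before turn [-8.2 -3.2 -1.2]
```

View pics/w1.png

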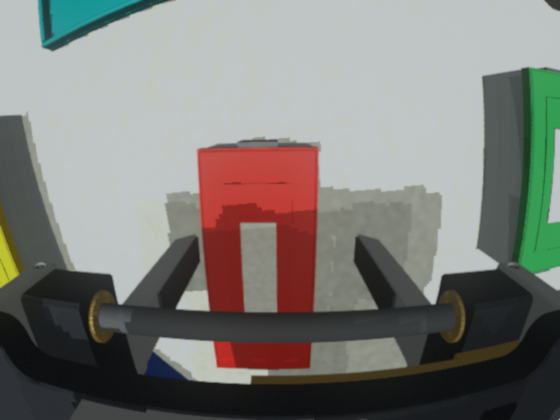

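The fingers straddle the red tin (top edge at 200–320, row 150), with the tin slightly left of centre. I'll correct by 8 mm and then close.

>>> move_arm:
  rows: "-8 -3 -1 0 0 0; 0 0 0 0 0 0"

```text
time_s: 3.12
ee_pos: [0.4628, -0.0039, 0.1098]
eef_rot: [-3.133, 0.0, -1.671]
force: [-0.5, 0.3, 0.0]
grip_width: 0.0939
```

```bash
python3 d.py .462 -.004 .108 -95.4
```

```text
rot [-0.0082  0.0003 -0.0056]  shift after turn mm [0.2 0.8 1.8]  shift before turn [0.2 0.8 1.8]
```

>>> move_arm:
  rows: "0 0 0 0 0 0; 0 0 0 0 0 0; 0 0 0 0 0 0; 0 0 0 0 0 0; 0 0 0 0 0 0; 0 0 0 0 0 0"
  grip: -1
  newtons: 45

```text
time_s: 3.88
ee_pos: [0.463, -0.0037, 0.1103]
eef_rot: [-3.133, 0.0, -1.67]
force: [-0.4, 0.3, 0.7]
grip_width: 0.0518
```

>>> move_arm:
  rows: "0 0 -15 0 0 0; 0 0 -30 0 0 0; 0 0 -40 0 0 0; 0 0 -40 0 0 0; 0 0 -20 0 0 0; 0 0 0 -0.008 0 0; 0 0 0 0 0 0; 0 0 0 0 0 0"

```text
time_s: 4.88
ee_pos: [0.4593, -0.0034, 0.2606]
eef_rot: [3.136, 0.0, -1.67]
force: [-0.4, -0.1, -4.9]
grip_width: 0.0515
```

```bash
cat > f.py <<'E'
from h import *
o=sensors.get_obs(); Rc=R.from_euler('xyz',o["eef_rot"])
F=np.array(o["force"]);M=np.array(o["moment"])
print(o["time_s"],"pos",o["ee_pos"].round(4),"rot",o["eef_rot"].round(4),"tooldown tilt rv",(R.from_euler('xyz',[np.pi,0,o["eef_rot"][2]]).inv()*Rc).as_rotvec().round(3))
print("F tool",Rc.inv().apply(F).round(2),"M tool",Rc.inv().apply(M).round(4),"w",o["grip_width"].round(4))
E
python3 f.py
```

```text
4.875 pos [ 0.4593 -0.0034  0.2606] rot [ 3.1359e+00  4.0000e-04 -1.6701e+00] tooldown tilt rv [-0.006 -0.    -0.   ]Traceback (most recent call last):
  File "f.py", line 5, in <module>
    print("F tool",Rc.inv().apply(F).round(2),"M tool",Rc.inv().apply(M).round(4),"w",o["grip_width"].round(4))
                                                                                      ^^^^^^^^^^^^^^^^^^^^^
AttributeError: 'float' object has no attribute 'round'
```

```bash
cat > f.py <<'E'
from h import *
A=[]
for i in range(8):
    camera("top"); o=sensors.get_obs(); Rc=R.from_euler('xyz',o["eef_rot"])
    A.append(np.r_[Rc.inv().apply(o["force"]),Rc.inv().apply(o["moment"])])
A=np.array(A)
print(o["time_s"],"pos",o["ee_pos"].round(4),"tilt rv",(R.from_euler('xyz',[np.pi,0,o["eef_rot"][2]]).inv()*Rc).as_rotvec().round(3),"w",round(o["grip_width"],4))
print("F/M tool",A.mean(0).round(4),"std",A.std(0).round(4))
E
python3 f.py
```

```text
5.275 pos [ 0.4595 -0.0035  0.2613] tilt rv [-0.004 -0.    -0.   ] w 0.0518
F/M tool [-2.2700e-02  3.7800e-02  5.3881e+00  2.5000e-03 -2.7200e-02 -1.6000e-03] std [0.4369 0.4222 0.3236 0.02   0.0256 0.0223]
```

>>> move_arm:
  rows: "0 0 0 0.17 0 0; 0 0 0 0.17 0 0; 0 0 0 0 0 0; 0 0 0 -0.17 0 0; 0 0 0 -0.17 0 0; 0 0 0 -0.17 0 0; 0 0 0 -0.17 0 0; 0 0 0 0 0 0; 0 0 0 0.17 0 0; 0 0 0 0.17 0 0; 0 0 0 0.17 0 0; 0 0 0 0.17 0 0; 0 0 0 0 0 0; 0 0 0 0 0 0; 0 0 0 0 0 0"

```text
time_s: 7.15
ee_pos: [0.4606, -0.0036, 0.2653]
eef_rot: [-2.813, 0.001, -1.67]
force: [0.6, 0.1, -5.3]
grip_width: 0.0519
```

```bash
python3 f.py
```

```text
7.55 pos [ 0.4604 -0.0036  0.2652] tilt rv [ 0.33  -0.001  0.   ] w 0.0514
F/M tool [-1.0800e-01  1.8799e+00  4.5633e+00 -3.9390e-01 -1.8000e-03  2.4000e-02] std [0.4017 0.6494 0.4905 0.0228 0.0321 0.0187]
```

>>> move_arm:
  rows: "0 0 0 -0.17 0 0; 0 0 0 -0.17 0 0; 0 0 0 -0.17 0 0; 0 0 0 -0.17 0 0; 0 0 0 0 0 0; 0 0 0 0 0 0; 0 0 0 0 0 0"

```text
time_s: 8.43
ee_pos: [0.461, -0.0036, 0.266]
eef_rot: [2.783, 0.001, -1.67]
force: [-1.0, 0.1, -5.6]
grip_width: 0.0519
```

```bash
python3 f.py
```

```text
8.825 pos [ 0.4612 -0.0036  0.2658] tilt rv [-0.361 -0.001 -0.   ] w 0.0516
F/M tool [-0.3632 -1.6043  4.5888  0.4351 -0.0478 -0.0158] std [0.3979 0.2968 0.6028 0.0136 0.0158 0.0248]
```

>>> move_arm:
  rows: "0 0 0 0.15 0 0; 0 0 0 0.15 0 0; 0 0 0 0 0 0; 0 0 0 0 0 0; 0 0 0 0 0 0; 0 0 0 0 0 0"

```text
time_s: 9.57
ee_pos: [0.4613, -0.0037, 0.2651]
eef_rot: [3.079, 0.001, -1.67]
force: [0.4, -0.9, -5.8]
grip_width: 0.0515
```

```bash
python3 f.py
```

```text
9.975 pos [ 0.4612 -0.0037  0.2654] tilt rv [-0.061 -0.001 -0.   ] w 0.0513
F/M tool [ 0.0689 -0.5784  4.8612  0.0505 -0.018   0.0185] std [0.3335 0.2722 0.4753 0.0428 0.0312 0.0258]
```

>>> move_arm:
  rows: "0 0 0 0.17 0 0; 0 0 0 0.17 0 0; 0 0 0 0 0 0; 0 0 0 0 0 0; 0 0 0 -0.12 0 0; 0 0 0 -0.12 0 0; 0 0 0 0 0 0; 0 0 0 0 0 0; 0 0 0 0 0 0"

```text
time_s: 11.1
ee_pos: [0.4618, -0.0038, 0.2655]
eef_rot: [-3.112, 0.001, -1.67]
force: [-0.8, 0.5, -4.7]
grip_width: 0.0517
```

```bash
python3 f.py
```

```text
11.5 pos [ 0.4619 -0.0038  0.2655] tilt rv [ 0.028 -0.001  0.   ] w 0.0518
F/M tool [ 1.4320e-01  2.4000e-03  5.1687e+00  7.6000e-03 -2.3900e-02  9.5000e-03] std [0.4872 0.4981 0.5027 0.041  0.0327 0.0259]
```

>>> move_arm:
  rows: "0 0 0 -0.028 0 0; 0 40 0 0 0 0; 0 -40 0 0 0 0; 0 40 0 0 0 0; 0 -40 0 0 0 0; 0 40 0 0 0 0; 0 -40 0 0 0 0; 0 40 0 0 0 0; 0 -40 0 0 0 0; 0 0 0 0 0 0; 0 0 0 0 0 0; 0 0 0 0 0 0"

```text
time_s: 13.0
ee_pos: [0.4544, -0.0032, 0.2532]
eef_rot: [3.096, 0.001, -1.67]
force: [1.1, 0.3, -5.2]
grip_width: 0.052
```

```bash
python3 f.py;python3 d.py .462 -.004 .112 -95.4
```

```text
13.4 pos [ 0.4545 -0.0032  0.2531] tilt rv [-0.045 -0.001 -0.   ] w 0.0515
F/M tool [ 3.2180e-01 -1.9060e-01  5.1107e+00  1.1900e-02 -3.7000e-02  6.0000e-04] std [0.3018 0.4776 0.414  0.0285 0.0267 0.0372]
rot [ 0.045   0.0009 -0.005 ]  shift after turn mm [ 1.000e-01 -7.500e+00  1.411e+02]  shift before turn [  0.2 -13.9 140.6]
```

>>> move_arm:
  rows: "0 -14 0 0.045 0 0; 0 0 45 0 0 0; 0 0 45 0 0 0; 0 0 30 0 0 0; 0 0 0 0 0 0"

```text
time_s: 14.02
ee_pos: [0.4696, -0.0046, 0.1304]
eef_rot: [-3.138, 0.001, -1.67]
force: [-0.4, -0.3, -4.2]
grip_width: 0.0518
```

```bash
python3 f.py;python3 d.py .462 -.004 .112 -95.4
```

```text
14.425 pos [ 0.4707 -0.0046  0.1326] tilt rv [ 0.009 -0.001  0.   ] w 0.0514
F/M tool [ 2.6000e-03  3.3930e-01  4.7169e+00 -6.8700e-02 -2.6700e-02 -8.8000e-03] std [0.5718 0.5147 0.3814 0.0382 0.0265 0.03  ]
rot [-0.0094  0.0008 -0.005 ]  shift after turn mm [ 0.2  8.7 20.6]  shift before turn [ 0.2  8.9 20.5]
```

>>> move_arm:
  rows: "0 9 -15 0.03 0 0; 0 0 0 0.03 0 0; 0 0 0 0 0 0; 0 0 0 0 0 0; 0 0 0 0 0 0; 0 0 0 0 0 0; 0 0 0 0 0 0"

```text
time_s: 15.3
ee_pos: [0.4621, -0.0039, 0.1475]
eef_rot: [-3.071, 0.001, -1.67]
force: [-0.0, -0.0, -4.5]
grip_width: 0.0518
```

```bash
sed -i 's/range(8)/range(16)/' f.py; python3 f.py
```

```text
16.1 pos [ 0.462  -0.0038  0.1476] tilt rv [ 0.071 -0.001  0.   ] w 0.0518
F/M tool [ 0.0345  0.3822  4.9706 -0.0656 -0.0293  0.0135] std [0.5153 0.3167 0.4071 0.0374 0.0352 0.0341]
```

>>> move_arm:
  rows: "0 0 0 -0.07 0 0; 0 0 0 -0.07 0 0; 0 0 0 0 0 0; 0 0 0 0 0 0; 0 0 0 0 0 0; 0 0 0 0 0 0; 0 0 0 0 0 0"

```text
time_s: 16.98
ee_pos: [0.4618, -0.0038, 0.1477]
eef_rot: [3.073, 0.001, -1.67]
force: [-0.1, 0.4, -5.0]
grip_width: 0.0516
```

```bash
python3 f.py
```

```text
17.775 pos [ 0.4618 -0.0038  0.1477] tilt rv [-0.069 -0.001 -0.   ] w 0.0516
F/M tool [-0.0554 -0.2938  4.9628  0.0516 -0.0304 -0.0145] std [0.4713 0.3815 0.441  0.0242 0.039  0.0343]
```

```bash
python3 d.py .462 -.004 .1105 -95.4
```

```text
rot [ 0.0686  0.001  -0.005 ]  shift after turn mm [ 0.2 -0.2 37.2]  shift before turn [ 0.2 -2.7 37.1]
```

>>> move_arm:
  rows: "0 0 0 0.069 0 0; 0 0 0 0 0 0; 0 0 18 0 0 0; 0 0 9 0 0 0; 0 0 0 0 0 0"

```text
time_s: 18.4
ee_pos: [0.4622, -0.0038, 0.1204]
eef_rot: [3.14, 0.001, -1.67]
force: [-0.4, -0.2, -4.6]
grip_width: 0.0521
```

```bash
python3 d.py .462 -.004 .1105 -95.4
```

```text
rot [ 0.0016  0.0008 -0.0051]  shift after turn mm [0.2 0.2 9.9]  shift before turn [0.2 0.2 9.9]
```

>>> move_arm:
  rows: "0 0 5 0 0 0; 0 0 3 0 0 0; 0 0 1.5 0 0 0; 0 0 0 0 0 0"

```text
time_s: 18.9
ee_pos: [0.4627, -0.0039, 0.1112]
eef_rot: [3.141, 0.001, -1.67]
force: [-0.2, -0.5, -5.0]
grip_width: 0.0518
```

>>> move_arm:
  rows: "0 0 1.2 0 0 0; 0 0 0 0 0 0"

```text
time_s: 19.15
ee_pos: [0.4629, -0.0038, 0.1107]
eef_rot: [3.142, 0.001, -1.67]
force: [-1.1, -0.0, -4.6]
grip_width: 0.0519
```

>>> move_arm:
  rows: "0 0 1.2 0 0 0; 0 0 1 0 0 0; 0 0 0 0 0 0"

```text
time_s: 19.52
ee_pos: [0.4631, -0.0038, 0.1105]
eef_rot: [-3.141, 0.001, -1.67]
force: [-0.1, 0.2, -5.2]
grip_width: 0.0517
```

>>> move_arm:
  rows: "0 0 3 0 0 0; 0 0 0 0 0 0"

```text
time_s: 19.77
ee_pos: [0.4639, -0.0038, 0.11]
eef_rot: [-3.138, 0.001, -1.669]
force: [0.3, 0.0, -6.0]
grip_width: 0.0518
```

>>> move_arm:
  rows: "0 -1 3 0 0 0; 0 0 3 -0.004 0 0; 0 0 0 0 0 0"

```text
time_s: 20.15
ee_pos: [0.4663, -0.004, 0.1087]
eef_rot: [-3.138, 0.0, -1.669]
force: [0.2, 0.5, -5.7]
grip_width: 0.0518
```

```bash
python3 f.py
python3 - <<'E'
from h import *
c=camera("scene"); im=c["color"][120:280,180:400]; cv2.imwrite("pics/s2.png",cv2.resize(im,None,fx=3.5,fy=3.5))
E
```

```text
20.95 pos [ 0.4663 -0.004   0.1084] tilt rv [ 0.003 -0.     0.   ] w 0.0515
F/M tool [-0.2636  2.4265 -4.8029 -0.2409  0.0121  0.0133] std [0.4062 0.8289 2.441  0.1081 0.0404 0.0317]
```

View pics/s2.png

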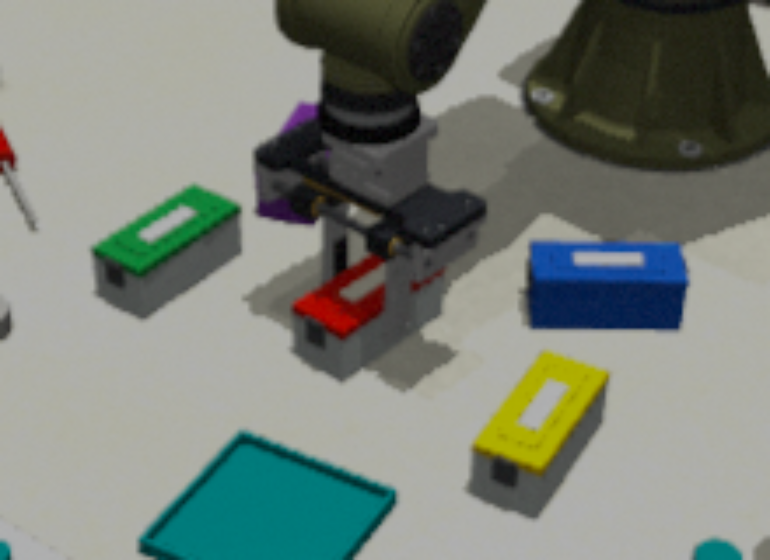

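The tin stands flat on the bench and the wrist force has reversed, so it's in contact. I'll release it and move to yellow.

>>> move_arm:
  rows: "0 0 -3 0 0 0; 0 0 0 0 0 0; 0 0 0 0 0 0; 0 0 -20 0 0 0; 0 0 -50 0 0 0; 0 0 -55 0 0 0; 0 0 0 0 0 -0.113; 0 0 0 0 0 -0.113"
  grip: 1

```text
time_s: 22.0
ee_pos: [0.4659, -0.0041, 0.2398]
eef_rot: [-3.14, -0.0, -1.437]
force: [-0.4, -0.5, 0.6]
grip_width: 0.0939
```

```bash
python3 d.py .507 .180 .22 -82.6
python3 - <<'E'
from h import *
c=camera("top"); print(find(c,'red',(285,216),.05))
E
```

```text
rot [-0.002  -0.      0.0042]  shift after turn mm [-177.3  -64.5   19.8]  shift before turn [-177.   -65.2   19.9]Traceback (most recent call last):
  File "<stdin>", line 2, in <module>
  File "h.py", line 16, in find
    best=max((i for i in range(1,n) if np.hypot(*(ce[i]-near))<rad),key=lambda i:s[i,4])
ValueError: max() iterable argument is empty
```

>>> move_arm:
  rows: "-44 -16 5 0 0 0; -44 -16 5 0 0 0; -44 -16 5 0 0 0; -44 -16 5 0 0 0; 0 0 0 0 0 0"

```text
time_s: 22.68
ee_pos: [0.5068, 0.184, 0.2186]
eef_rot: [-3.139, -0.001, -1.443]
force: [-1.0, -1.0, -0.1]
grip_width: 0.0937
```

```bash
python3 d.py .507 .180 .11 -82.6
python3 - <<'E'
from h import *
c=camera("scene"); print(find(c,'red',(286,205),.05))
E
```

```text
rot [-0.0022 -0.0007 -0.0017]  shift after turn mm [  3.9   0.3 108.6]  shift before turn [  3.9   0.5 108.6]
(array([ 0.4646647, -0.0036557]), np.float32(174.73802), (58.203155517578125, 125.74043273925781))
```

>>> move_arm:
  rows: "3 0 0 0 0 0; 0 0 45 0 0 0; 0 0 40 0 0 0; 0 0 18 0 0 0; 0 0 0 0 0 0"

```text
time_s: 23.35
ee_pos: [0.5079, 0.1739, 0.1146]
eef_rot: [-3.137, -0.001, -1.453]
force: [0.0, -0.5, 0.2]
grip_width: 0.0934
```

```bash
python3 d.py .507 .180 .108 -82.6
```

```text
rot [-0.0045 -0.001  -0.0118]  shift after turn mm [-6.2  0.1  6.6]  shift before turn [-6.2  0.2  6.5]
```

>>> move_arm:
  rows: "-6 0 5 -0.005 0 -0.012; 0 0 0 0 0 0"

```text
time_s: 23.6
ee_pos: [0.5079, 0.1795, 0.1111]
eef_rot: [-3.14, -0.001, -1.442]
force: [0.2, -0.5, -0.8]
grip_width: 0.0941
```

>>> move_arm:
  rows: "0 0 0 0 0 0; 0 0 0 0 0 0; 0 0 0 0 0 0; 0 0 0 0 0 0; 0 0 0 0 0 0"
  grip: -1

```text
time_s: 24.22
ee_pos: [0.5084, 0.1797, 0.1126]
eef_rot: [-3.138, -0.0, -1.442]
force: [0.2, 1.1, -0.9]
grip_width: 0.0515
```

```bash
sed -i '$a print("Mx",A[:,3].round(3))' f.py
```

>>> move_arm:
  rows: "0 0 -15 0 0 0; 0 0 -40 0 0 0; 0 0 -50 0 0 0; 0 0 -20 0 0 0; 0 0 0 0.17 0 0; 0 0 0 0.17 0 0; 0 0 0 0 0 0; 0 0 0 -0.17 0 0; 0 0 0 -0.17 0 0; 0 0 0 -0.17 0 0; 0 0 0 -0.17 0 0; 0 0 0 0 0 0; 0 0 0 0.17 0 0; 0 0 0 0.17 0 0; 0 0 0 0.17 0 0; 0 0 0 0.17 0 0; 0 0 0 0 0 0; 0 0 0 0 0 0; 0 0 0 0 0 0"

```text
time_s: 26.6
ee_pos: [0.5057, 0.1791, 0.2515]
eef_rot: [-2.811, 0.005, -1.438]
force: [-0.1, -0.4, -4.5]
grip_width: 0.0522
```

```bash
python3 f.py
```

```text
27.4 pos [0.5054 0.1791 0.2515] tilt rv [ 0.333 -0.005  0.001] w 0.0517
F/M tool [-2.1900e-01  1.5541e+00  4.2900e+00 -4.1820e-01 -1.0000e-04  1.2900e-02] std [0.3562 0.4746 0.4331 0.024  0.033  0.0228]
Mx [-0.386 -0.446 -0.423 -0.431 -0.426 -0.404 -0.404 -0.376 -0.44  -0.463
 -0.435 -0.399 -0.417 -0.383 -0.416 -0.443]
```

>>> move_arm:
  rows: "0 0 0 -0.17 0 0; 0 0 0 -0.17 0 0; 0 0 0 -0.17 0 0; 0 0 0 -0.17 0 0; 0 0 0 0 0 0; 0 0 0 0 0 0; 0 0 0 0 0 0"

```text
time_s: 28.28
ee_pos: [0.5058, 0.1794, 0.2524]
eef_rot: [2.787, 0.006, -1.437]
force: [0.5, -0.6, -4.0]
grip_width: 0.0515
```

```bash
python3 f.py
```

```text
29.075 pos [0.506  0.1794 0.2521] tilt rv [-0.358 -0.006 -0.001] w 0.0514
F/M tool [ 4.7800e-02 -1.3859e+00  4.4670e+00  4.5470e-01  4.4000e-03  5.3000e-03] std [0.42   0.4039 0.4796 0.0204 0.0207 0.0427]
Mx [0.446 0.468 0.451 0.439 0.402 0.451 0.428 0.465 0.464 0.467 0.476 0.485
 0.438 0.456 0.479 0.459]
```

>>> move_arm:
  rows: "0 0 0 0.14 0 0; 0 0 0 0.1 0 0; 0 0 0 0.06 0 0; 0 0 0 0 0 0; 0 0 0 0 0 0; 0 0 0 0 0 0; 0 0 0 0 0 0; 0 0 0 0 0 0"

```text
time_s: 30.08
ee_pos: [0.506, 0.1793, 0.2513]
eef_rot: [3.087, 0.006, -1.437]
force: [-1.6, 1.0, -4.6]
grip_width: 0.0516
```

```bash
python3 f.py
```

```text
30.875 pos [0.506  0.1793 0.2515] tilt rv [-0.054 -0.006 -0.   ] w 0.0517
F/M tool [ 5.0000e-03 -3.4530e-01  4.5438e+00  7.8300e-02  3.2000e-03 -1.0000e-03] std [0.4647 0.5443 0.2885 0.0342 0.0347 0.0227]
Mx [0.042 0.015 0.055 0.143 0.087 0.097 0.14  0.024 0.092 0.081 0.063 0.092
 0.097 0.084 0.055 0.085]
```

>>> move_arm:
  rows: "0 0 0 0.07 0 0; 0 0 0 0.07 0 0; 0 0 0 0 0 0; 0 0 0 0 0 0; 0 0 0 0 0 0; 0 0 0 0 0 0; 0 0 0 0 0 0"

```text
time_s: 31.75
ee_pos: [0.5062, 0.1792, 0.2513]
eef_rot: [-3.057, 0.006, -1.437]
force: [-0.1, 0.6, -5.1]
grip_width: 0.0514
```

```bash
python3 f.py
```

```text
32.55 pos [0.5061 0.1792 0.2513] tilt rv [ 0.085 -0.006  0.   ] w 0.0521
F/M tool [-1.4500e-02  6.2430e-01  4.3776e+00 -1.0690e-01  1.7000e-03  3.8000e-03] std [0.5075 0.6226 0.5434 0.0294 0.0272 0.0275]
Mx [-0.124 -0.147 -0.085 -0.115 -0.155 -0.076 -0.071 -0.076 -0.155 -0.126
 -0.091 -0.069 -0.083 -0.134 -0.113 -0.094]
```

>>> move_arm:
  rows: "0 -3 0 -0.085 0.006 0; 0 0 45 0 0 0; 0 0 45 0 0 0; 0 0 30 0 0 0; 0 0 0 0 0 0"

```text
time_s: 33.17
ee_pos: [0.5097, 0.1798, 0.1295]
eef_rot: [-3.141, 0.0, -1.437]
force: [0.9, -0.3, -2.6]
grip_width: 0.0513
```

```bash
python3 d.py .5083 .1796 .1126 -82.6
```

```text
rot [-0.0003  0.0002  0.0044]  shift after turn mm [ 0.   1.4 16.9]  shift before turn [ 0.   1.4 16.9]
```

>>> move_arm:
  rows: "0 1 9 0 0 0; 0 0 5 0 0 0; 0 0 3 0 0 0; 0 0 2 0 0 0; 0 0 0 0 0 0; 0 0 0 0 0 0"

```text
time_s: 33.92
ee_pos: [0.5104, 0.1802, 0.1135]
eef_rot: [-3.135, 0.001, -1.437]
force: [-0.2, -0.6, -5.7]
grip_width: 0.0516
```

Run:
```python
from h import *
o=sensors.get_obs();print(o["time_s"],o["ee_pos"],o["force"],o["eef_rot"])
c=camera("scene"); print(find(c,'yellow',(335,240),.05)); im=c["color"][180:300,260:420]; cv2.imwrite("pics/s3.png",cv2.resize(im,None,fx=4,fy=4))
```

```text
33.925 [0.51037103 0.18019821 0.11349377] [-0.15512573 -0.56995263 -5.69540899] [-3.13499604e+00  1.07342641e-03 -1.43715820e+00]
(array([0.50918152, 0.1789702 ]), np.float32(7.299801), (129.04139709472656, 56.716278076171875))
```

View pics/s3.png

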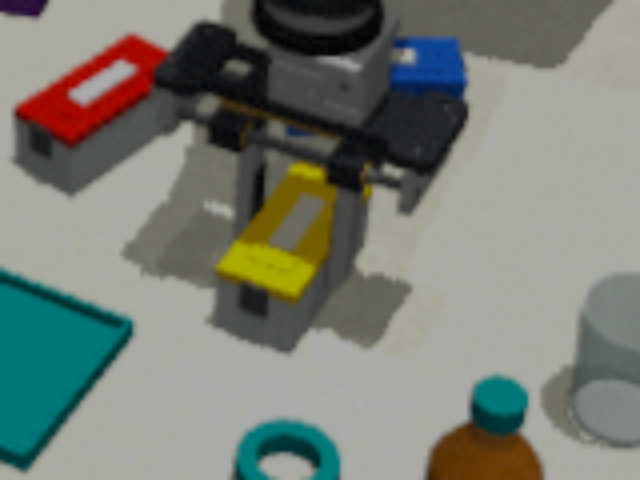

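>>> move_arm:
  rows: "0 -1 2.5 -0.006 0 0; 0 0 2 0 0 0; 0 0 0 0 0 0; 0 0 0 0 0 0"

```text
time_s: 34.48
ee_pos: [0.5119, 0.1806, 0.113]
eef_rot: [-3.14, 0.001, -1.437]
force: [-0.0, 0.0, -5.0]
grip_width: 0.0515
```

Run:
```python
from h import *
for i in range(6): camera("top"); o=sensors.get_obs();print(o["time_s"],o["ee_pos"].round(4),o["force"].round(1))
```

```text
34.525 [0.5118 0.1806 0.1129] [ 1.5  0.9 -4.7]
34.575 [0.5118 0.1805 0.1128] [-0.3 -0.3 -5. ]
34.625 [0.5118 0.1805 0.1127] [ 0.1  0.2 -4.4]
34.675 [0.5118 0.1805 0.1127] [ 0.7  0.8 -4.2]
34.725 [0.5118 0.1805 0.1128] [ 0.5 -0.1 -5. ]
34.775 [0.5118 0.1805 0.1128] [-0.  -0.3 -4.5]
```

>>> move_arm:
  rows: "0 2 4 0 0 0; 0 0 2 0 0 0; 0 0 0 0 0 0"

```text
time_s: 35.15
ee_pos: [0.5118, 0.1806, 0.1127]
eef_rot: [-3.133, 0.001, -1.436]
force: [1.2, -0.7, -4.7]
grip_width: 0.0518
```

Run:
```python
from h import *
for i in range(4): camera("top"); o=sensors.get_obs();print(o["time_s"],o["ee_pos"].round(4),o["force"].round(1))
```

```text
35.2 [0.5119 0.1806 0.1126] [-0.2 -0.1 -4.7]
35.25 [0.5119 0.1806 0.1124] [0.4 0.5 0.5]
35.3 [0.5119 0.1806 0.1124] [-0.1 -0.6  0.2]
35.35 [0.5119 0.1806 0.1124] [0.5 0.6 1.2]
```

Contact confirmed: the force drops to about 0, after a sensor delay. Releasing yellow and moving to green.

>>> move_arm:
  rows: "0 0 -1 0 0 0; 0 0 0 0 0 0; 0 0 -20 0 0 0; 0 0 -50 0 0 0; 0 0 -45 0 0 0; 0 0 0 -0.008 0 0.16; 0 0 0 0 0 0"
  grip: 1

```text
time_s: 36.22
ee_pos: [0.5111, 0.1804, 0.2318]
eef_rot: [3.141, 0.002, -1.599]
force: [-0.8, -0.6, 0.2]
grip_width: 0.0941
```

```bash
python3 d.py .498 -.181 .22 -91.5
```

```text
rot [ 0.0002  0.0019 -0.0017]  shift after turn mm [361.6   3.7  11.8]  shift before turn [361.6   3.   11.1]
```

>>> move_arm:
  rows: "50 0 1.5 0 0 0; 52 0 1.5 0 0 0; 52 0 1.5 0 0 0; 52 0 1.5 0 0 0; 52 0 1.5 0 0 0; 52 0 1.5 0 0 0; 48 0 1.5 0 0 0; 0 0 0 0 0 0; 0 0 0 0 0 0"

```text
time_s: 37.35
ee_pos: [0.5045, -0.1878, 0.2159]
eef_rot: [3.138, 0.003, -1.562]
force: [0.3, 0.5, -0.2]
grip_width: 0.0941
```

```bash
python3 d.py .498 -.181 .11 -91.5
python3 - <<'E'
from h import *
c=camera("scene"); print(find(c,'yellow',(335,240),.05))
E
```

```text
rot [0.0038 0.0029 0.0354]  shift after turn mm [ -6.6   6.7 105.9]  shift before turn [ -6.6   6.  106. ]
(array([0.51270532, 0.18058913]), np.float32(7.6466293), (126.5562744140625, 55.07059860229492))
```

>>> move_arm:
  rows: "-6 6 0 0 0 0.035; 0 0 45 0 0 0; 0 0 40 0 0 0; 0 0 15 0 0 0; 0 0 0 0 0 0; 0 0 0 0 0 0"

```text
time_s: 38.15
ee_pos: [0.5, -0.1762, 0.1163]
eef_rot: [-3.141, 0.001, -1.585]
force: [0.5, 0.2, -0.6]
grip_width: 0.0941
```

```bash
python3 d.py .498 -.181 .108 -91.5
```

```text
rot [-0.0003  0.0013  0.0122]  shift after turn mm [4.9 1.9 8.3]  shift before turn [4.9 2.  8.3]
```

>>> move_arm:
  rows: "5 2 8 0 0 0.012; 0 0 0 0 0 0"

```text
time_s: 38.4
ee_pos: [0.4984, -0.1817, 0.1095]
eef_rot: [-3.139, 0.0, -1.597]
force: [-0.2, -0.0, -0.1]
grip_width: 0.0943
```

>>> move_arm:
  rows: "0 0 0 0 0 0; 0 0 0 0 0 0; 0 0 0 0 0 0; 0 0 0 0 0 0; 0 0 0 0 0 0"
  grip: -1

```text
time_s: 39.02
ee_pos: [0.4987, -0.182, 0.1102]
eef_rot: [-3.138, -0.0, -1.598]
force: [-0.7, -0.1, 0.1]
grip_width: 0.0522
```

>>> move_arm:
  rows: "0 0 -15 0 0 0; 0 0 -40 0 0 0; 0 0 -50 0 0 0; 0 0 -20 0 0 0; 0 0 0 0.17 0 0; 0 0 0 0.17 0 0; 0 0 0 0 0 0; 0 0 0 -0.17 0 0; 0 0 0 -0.17 0 0; 0 0 0 -0.17 0 0; 0 0 0 -0.17 0 0; 0 0 0 0 0 0; 0 0 0 0.17 0 0; 0 0 0 0.17 0 0; 0 0 0 0.17 0 0; 0 0 0 0.17 0 0; 0 0 0 0 0 0; 0 0 0 0 0 0; 0 0 0 0 0 0"

```text
time_s: 41.4
ee_pos: [0.4957, -0.1822, 0.2481]
eef_rot: [-2.813, -0.015, -1.609]
force: [0.4, 0.1, -5.3]
grip_width: 0.0518
```

```bash
python3 f.py
```

```text
42.2 pos [ 0.4954 -0.1822  0.2481] tilt rv [ 0.331  0.015 -0.003] w 0.0519
F/M tool [-0.2118  1.8921  5.0468 -0.4749 -0.0613  0.0132] std [0.2843 0.5354 0.413  0.0214 0.0254 0.027 ]
Mx [-0.485 -0.481 -0.476 -0.439 -0.505 -0.471 -0.488 -0.478 -0.512 -0.473
 -0.502 -0.477 -0.448 -0.47  -0.463 -0.432]
```

>>> move_arm:
  rows: "0 0 0 -0.17 0 0; 0 0 0 -0.17 0 0; 0 0 0 -0.17 0 0; 0 0 0 -0.17 0 0; 0 0 0 0 0 0; 0 0 0 0 0 0; 0 0 0 0 0 0"

```text
time_s: 43.08
ee_pos: [0.4959, -0.1826, 0.249]
eef_rot: [2.785, -0.018, -1.612]
force: [-0.3, 0.1, -4.6]
grip_width: 0.0519
```

```bash
python3 f.py
```

```text
43.875 pos [ 0.4961 -0.1825  0.2487] tilt rv [-0.36   0.017  0.003] w 0.0514
F/M tool [-2.7500e-02 -1.9817e+00  5.1662e+00  5.4270e-01 -3.7200e-02  1.6000e-03] std [0.374  0.58   0.3663 0.0275 0.0317 0.0261]
Mx [0.559 0.558 0.568 0.495 0.495 0.563 0.546 0.526 0.532 0.553 0.555 0.55
 0.491 0.536 0.58  0.576]
```

Sign check: when tilted, a rigid load gives Mx = −h·Fy, while a ball at the low end adds +y·Fz, so the ball reduces the tilt moment.

| Tin | Moment per unit weight | Small-tilt vs large-tilt slope |
|---|---|---|
| Yellow | 0.280 | linear |
| Green | 0.276 | only large tilts measured |
| Red | 0.240 | drops at small tilt, offset about −0.07 to −0.1 N·m |

Expected offset for the ball is −0.105 N·m, so red is the rattler. I'll put green back now.

>>> move_arm:
  rows: "0 0 0 0.15 0 0; 0 0 0 0.12 0 0; 0 0 0 0.08 -0.017 0; 0 0 0 0 0 0; 0 0 0 0 0 0"

```text
time_s: 44.5
ee_pos: [0.4958, -0.1824, 0.2484]
eef_rot: [3.137, -0.001, -1.612]
force: [0.4, -0.1, -5.0]
grip_width: 0.0517
```

```bash
python3 d.py .4985 -.182 .1105 -91.5
```

```text
rot [ 0.0043 -0.0006 -0.0151]  shift after turn mm [ -0.5  -2.7 137.9]  shift before turn [ -0.6  -3.2 137.9]
```

>>> move_arm:
  rows: "0 -3 0 0.004 0 -0.015; 0 0 45 0 0 0; 0 0 45 0 0 0; 0 0 32 0 0 0; 0 0 8 0 0 0; 0 0 0 0 0 0; 0 0 0 0 0 0"

```text
time_s: 45.38
ee_pos: [0.5017, -0.1829, 0.1167]
eef_rot: [3.141, -0.003, -1.591]
force: [0.4, 0.3, -6.1]
grip_width: 0.0517
```

```bash
python3 d.py .4985 -.182 .1105 -91.5
```

```text
rot [ 0.0009 -0.0027  0.0057]  shift after turn mm [-0.9  3.2  6.2]  shift before turn [-0.9  3.2  6.2]
```

>>> move_arm:
  rows: "0 2 4 0 0 0; 0 0 3 0 0 0; 0 0 3 0 0 0; 0 0 0 0 0 0; 0 0 0 0 0 0; 0 0 0 0 0 0; 0 0 0 0 0 0"

```text
time_s: 46.25
ee_pos: [0.5007, -0.1835, 0.1103]
eef_rot: [-3.138, -0.005, -1.591]
force: [-0.1, -0.6, -6.1]
grip_width: 0.052
```

>>> move_arm:
  rows: "0 0 3 -0.003 0.004 0; 0 0 2 0 0 0; 0 0 0 0 0 0; 0 0 0 0 0 0; 0 0 0 0 0 0; 0 0 0 0 0 0"

```text
time_s: 47.0
ee_pos: [0.5016, -0.1835, 0.1101]
eef_rot: [-3.139, -0.009, -1.592]
force: [-1.8, 0.5, 0.1]
grip_width: 0.0523
```

>>> move_arm:
  rows: "0 0 -1 0 0 0; 0 0 0 0 0 0; 0 0 -20 0 0 0; 0 0 -50 0 0 0; 0 0 -45 0 0 0; 0 0 0 0 -0.005 0.07; 0 0 0 0 0 0"
  grip: 1

```text
time_s: 47.88
ee_pos: [0.5018, -0.1827, 0.231]
eef_rot: [-3.135, -0.005, -1.663]
force: [-0.5, -0.2, 0.1]
grip_width: 0.0941
```

```bash
python3 d.py .464 -.004 .22 -95.4
python3 - <<'E'
from h import *
c=camera("top")
for col,n in [('red',(285,216)),('yellow',(204,194)),('green',(361,203))]:
    try: print(find(c,col,n,.05))
    except Exception as e: print(col,'occluded')
c=camera("scene")
for col,n in [('red',(286,205)),('yellow',(335,240)),('green',(228,188))]: print(find(c,col,n,.05))
cv2.imwrite("pics/s4.png",c["color"])
E
```

```text
rot [-0.0063 -0.0047  0.0022]  shift after turn mm [-174.4   54.5   11. ]  shift before turn [-174.5   54.2    9.8]
(array([ 0.46195798, -0.0042524 ]), np.float32(174.33516), (52.22446823120117, 121.32069396972656))
(array([0.51019873, 0.17891695]), np.float32(7.769863), (122.00993347167969, 53.22900390625))
green occluded
(array([ 0.46422736, -0.00364233]), np.float32(174.39041), (57.65337371826172, 125.1333999633789))
(array([0.51270239, 0.18058875]), np.float32(7.646632), (126.56217956542969, 55.07059860229492))
(array([ 0.50218112, -0.18404669]), np.float32(178.9058), (58.51323699951172, 124.1048812866211))
```

View pics/s4.png

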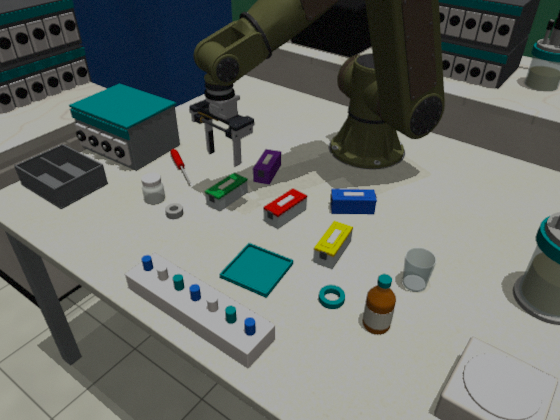

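All three tins stand upright at their original spots (green at 228,188, red at 286,205, yellow at 334,242). Next I'll pick up red again.

>>> move_arm:
  rows: "-43 13 3 0 0 0; -43 13 3 0 0 0; -43 13 3 0 0 0; -42 13 2 -0.006 -0.004 0; 0 0 0 0 0 0; 0 0 0 0 0 0"

```text
time_s: 48.72
ee_pos: [0.4636, -0.0036, 0.2153]
eef_rot: [3.137, -0.001, -1.655]
force: [0.4, -0.3, 0.6]
grip_width: 0.0937
```

```bash
python3 d.py .4625 -.004 .11 -95.4
```

```text
rot [ 0.0047 -0.0008  0.0099]  shift after turn mm [  0.6   1.1 105.3]  shift before turn [  0.5   0.6 105.3]
```

>>> move_arm:
  rows: "0 0 45 0 0 0; 0 0 40 0 0 0; 0 0 18 0 0 0.01; 0 0 0 0 0 0; 0 0 0 0 0 0"

```text
time_s: 49.35
ee_pos: [0.4648, -0.0082, 0.1099]
eef_rot: [3.139, -0.001, -1.668]
force: [-0.3, 0.3, 0.5]
grip_width: 0.0941
```

```bash
python3 d.py .4625 -.004 .108 -95.4
```

```text
rot [ 0.0026 -0.0014 -0.0033]  shift after turn mm [-3.9  2.7  1.9]  shift before turn [-3.9  2.7  1.9]
```

>>> move_arm:
  rows: "-4 2 0 0.003 0 -0.003; 0 0 0 0 0 0"

```text
time_s: 49.6
ee_pos: [0.4638, -0.0041, 0.1113]
eef_rot: [-3.138, -0.001, -1.665]
force: [0.4, 0.2, -0.1]
grip_width: 0.0939
```

>>> move_arm:
  rows: "0 0 0 0 0 0; 0 0 0 0 0 0; 0 0 0 0 0 0; 0 0 0 0 0 0; 0 0 0 0 0 0"
  grip: -1

```text
time_s: 50.22
ee_pos: [0.464, -0.004, 0.1121]
eef_rot: [-3.137, -0.001, -1.665]
force: [-0.7, 0.4, 1.6]
grip_width: 0.0518
```

>>> move_arm:
  rows: "0 0 -15 0 0 0; 0 0 -40 0 0 0; 0 0 -50 0 0 0; 0 0 -50 0 0 0; 0 0 -20 0 0 0; 0 0 0 0 0 0"

```text
time_s: 50.98
ee_pos: [0.4614, -0.0035, 0.2947]
eef_rot: [-3.141, -0.001, -1.665]
force: [-1.3, 0.2, -6.4]
grip_width: 0.0513
```

```bash
python3 d.py .681 .071 .265 -95.4
```

```text
rot [-0.0005 -0.0015  0.0002]  shift after turn mm [ -94.9 -211.6   29.7]  shift before turn [ -94.9 -211.6   29.7]
```

>>> move_arm:
  rows: "0 0 0 0.08 0 0; 0 0 0 0 0 0; 0 0 0 0 0 0; 0 0 0 0 0 0; 0 0 0 0 0 0; 0 0 0 0 0 0; 0 0 0 0 0 0"

```text
time_s: 51.85
ee_pos: [0.4603, -0.0035, 0.2914]
eef_rot: [-3.07, -0.002, -1.665]
force: [-0.3, 0.1, -4.1]
grip_width: 0.0519
```

```bash
python3 f.py
```

```text
52.65 pos [ 0.4602 -0.0035  0.2915] tilt rv [ 0.072  0.002 -0.   ] w 0.0518
F/M tool [ 0.1444  0.3444  5.1225 -0.0518 -0.0252 -0.0052] std [0.5701 0.3386 0.4802 0.0288 0.0214 0.0405]
Mx [-0.047 -0.041 -0.063 -0.051  0.041 -0.053 -0.086 -0.057 -0.059 -0.053
 -0.038 -0.049 -0.098 -0.044 -0.079 -0.053]
```

>>> move_arm:
  rows: "0 0 0 -0.08 0 0; 0 0 0 -0.08 0 0; 0 0 0 0 0 0; 0 0 0 0 0 0; 0 0 0 0 0 0; 0 0 0 0 0 0; 0 0 0 0 0 0; 0 0 0 0 0 0"

```text
time_s: 53.65
ee_pos: [0.46, -0.0034, 0.2918]
eef_rot: [3.055, -0.002, -1.665]
force: [-1.0, 1.2, -5.0]
grip_width: 0.0518
```

```bash
python3 f.py; python3 d.py .681 .071 .265 -95.4
```

```text
54.45 pos [ 0.4601 -0.0034  0.2918] tilt rv [-0.087  0.001  0.   ] w 0.0518
F/M tool [ 0.1393 -0.2997  4.9338  0.0689 -0.0359 -0.0126] std [0.3879 0.5075 0.4986 0.0183 0.0262 0.0307]
Mx [0.064 0.059 0.092 0.082 0.068 0.045 0.065 0.054 0.104 0.078 0.042 0.047
 0.078 0.095 0.08  0.051]
rot [ 0.0868 -0.0015  0.0001]  shift after turn mm [ -94.9 -212.9   26.8]  shift before turn [ -94.9 -214.5    8.1]
```

The measured difference is 0.121 N·m; I predicted 0.117 with the ball and 0.22 without. Red is confirmed, so I'll deliver it.

>>> move_arm:
  rows: "0 0 0 0.087 -0.0015 0; -19 -42 2 0 0 0; -19 -42 2 0 0 0; -19 -42 2 0 0 0; -19 -42 2 0 0 0; -19 -42 2 0 0 0; 0 0 0 0 0 0; 0 0 0 0 0 0; 0 0 0 0 0 0"

```text
time_s: 55.58
ee_pos: [0.6832, 0.0733, 0.2794]
eef_rot: [3.141, -0.001, -1.666]
force: [-0.3, -0.6, -4.5]
grip_width: 0.0515
```

```bash
python3 d.py .681 .071 .282 -95.4
```

```text
rot [ 0.0009 -0.0008 -0.001 ]  shift after turn mm [ 2.5  2.  -2.6]  shift before turn [ 2.5  2.  -2.6]
```

>>> move_arm:
  rows: "2 2 0 0 0 0; 0 0 0 0 0 0; 0 0 0 0 0 0; 0 0 0 0 0 0; 0 0 0 0 0 0; 0 0 0 0 0 0; 0 0 0 0 0 0; 0 0 0 0 0 0"

```text
time_s: 56.58
ee_pos: [0.68, 0.0708, 0.2811]
eef_rot: [-3.141, -0.001, -1.667]
force: [-0.8, -0.1, -5.4]
grip_width: 0.0517
```

Run:
```python
from h import *
o=sensors.get_obs(); print(o["time_s"],o["ee_pos"],o["eef_rot"],o["joint_vel"].round(3),o["force"])
c=camera("scene"); cv2.imwrite("pics/s5.png",c["color"])
for col,n in [('yellow',(335,240)),('green',(228,188))]: print(find(c,col,n,.05))
```

```text
56.575 [0.67996935 0.07075972 0.28114839] [-3.14068336e+00 -5.97647951e-04 -1.66672825e+00] [-0.001  0.001  0.     0.     0.001 -0.001] [-0.81880188 -0.09545039 -5.44967485]
(array([0.51274176, 0.18030719]), np.float32(7.5751047), (126.49808502197266, 55.60539245605469))
(array([ 0.50236551, -0.18303365]), np.float32(178.98016), (56.49596405029297, 123.82589721679688))
```

View pics/s5.png

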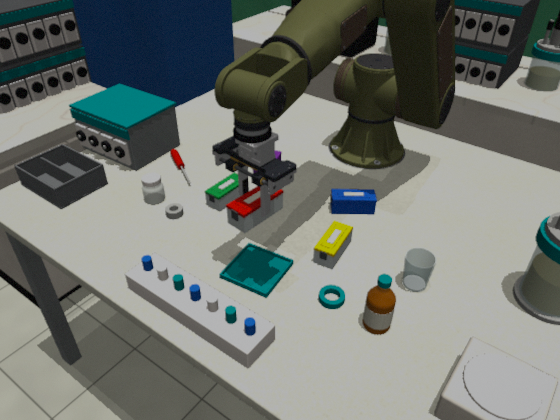

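The red tin (around 256,205) is level and still above the tray (257,269). The other tins and the bystanders are in place, so I'm handing in.

```bash
python3 -c "
from station import ctrl
print(ctrl.hand_in())"
```

```text
the job is handed in; nothing more can be done
None
```

The red tin is the one that rattles. I handed in at about 56.6 s with the arm holding it level and still, its underside about 17 cm above the bench over the middle of the tray.

**What I did:** I rocked red, then yellow, then green by about ±20° at up to roughly 80°/s, gripping at 45 N. Red also got a short back-and-forth shake. Each tin was set back upright until it touched the bench before I let go.

**How I know it is red:**

| Tin | Moment from tilting, per N of weight | Check at small tilt |
|---|---|---|
| Red | 0.240 | 0.121 N·m: predicted 0.117 with the ball, 0.22 without |
| Yellow | 0.280 | Agrees with no ball |
| Green | 0.276 | Not done; large tilts only |

- **First reading was wrong:** I first took red to be silent, because I had the sign of the ball's effect backwards. I corrected that after comparing all three tins. I then picked red up again for the check above before delivering it.
- **Noisy readings:** the force sensor was noisy and lagged by about half a second. Red's first small-tilt readings, taken before it had settled, scattered by about 0.04 N·m.

**Last checks:** joint speeds were near zero, the tin's tilt was about 0.001 rad, and the force matched its weight. Yellow and green stood upright, 3–4 mm from where they started. In the last picture the other objects looked undisturbed.

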